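# Set the swing stop, then hold a block in the screwing jig

### The job

Be my third hand at the screwing jig. First bring its end stop into use: press its red knob down against its spring, turn it a quarter turn anticlockwise (seen from above) so that the stop arm swings in front of the steel fence, and let it spring up so that it is locked there. Then stand the small brown wooden block that lies to the right of the jig on the jig board, square in the corner - one side flat against the steel fence, the next side up against the rubber tip of the stop - and press it against the fence with a steady 12 N or so, so that I can drive the two screws through the fence from behind; finish while you are still pressing it there, do not let go, and leave the cartons, tins and tape measure where they are.

Things in the scene. Friction and masses are not known exactly. Their poses are not given: they have to be found in the camera images.
- block: Loose plain brown wooden block, 50 (x) x 60 (y) x 45 (z) mm, about 65 g; origin at the centre of its underside, z up. It starts on the bench top, to the right of the jig, its 45 mm side upright. Any of its four upright sides may go to the fence.
- jig: Screwing jig fixed to the bench: plywood board 15 mm thick, carrying the steel fence and the swing stop. Origin on the bench top under the board, z up; +x is the pressing direction, square to the fence, +y runs along the fence to the stop. Board: x -110 to 115, y -110 to 140 mm, top at z = 15 mm. Fence face: x = 50 mm. Stop axis: x = 30, y = 95 mm; stop tip in use: x = 30, y = 25 mm.
- fence: Rigid steel angle bolted to the board. Origin on its working face (which looks to the jig's -x) at the board's top; axes as the jig's. Upright 6 mm thick, 55 mm high above the board, from y = -75 to 33 mm; two screw holes at y = -13 and 13 mm, 22 mm above the board; a foot 46 mm deep behind it.
- corner (a point): Point on the board's top where the block's lower corner belongs: on the fence face, in line with the stop's tip in use (jig x = 50, y = 25, z = 15 mm); axes as the jig's. A seated block lies on its -x, -y side: centre 30 mm back and 25 mm aside if its 60 mm length is square to the fence, else 25 mm back and 30 mm aside.
- knob_grip (a point): Point on the stop's axis where the round red knob is pinched, 68 mm above the board (83 above the bench) while up. The knob is a fluted cylinder 26 mm across and 28 high: 22 mm lie below this point, 6 above; under it is a red skirt 36 mm across and 4 thick. The arm points to this frame's -x, z is up.
- stop_tip (a point): Centre of the end of the 9 mm rubber tip of the stop arm, 70 mm from the stop's axis. The arm is 14 mm wide and lies 10 to 20 mm above the board while the knob is up; it points to the jig's -x when parked, to the jig's -y in use: fingers beside the block near the fence must stay above it.
- stop_press (a joint): How far the knob, with the arm, is pressed down, m: 0 up (locked), 0.008 fully down; the spring takes about 5 N at the start, 12 N at the bottom. The stop turns only while it is more than 0.0055 down, and springs up into a slot only at either end of the turn.
- stop_swing (a joint): Angle of the stop arm, rad: 0 parked (as it starts), growing anticlockwise seen from above to 1.571 in use, with a dead stop at each end; a light turn (0.03 N m) moves it while it is pressed down.
- screw_box: Blue carton of screws, 50 x 70 x 35 mm, at the front right; leave it. Origin at the centre of its underside.
- wax_tin: Brown tin, 75 mm across, 43 mm high, at the back; leave it. Origin at the centre of its underside.
- tape_rule: Yellow tape measure lying on its side, 64 x 88 x 32 mm, at the back right; leave it. Origin at the centre of its underside.
Things that resemble listed ones, but are neither listed nor needed, are in the scene too. What is shaped like the block but orange is not meant.

How it is judged:
On the way, in this order (a step that is already met when the one before it is completed fails the run):
1. the stop is turned fully into use and has sprung up, locked, with the block not yet at the fence (value of joint stop_swing above 1.48 rad and value of joint stop_press below 0.0015 m and contact force between block and fence below 0.5 N), for 0.2 s.
2. the block stands in the corner of fence and stop (value of joint stop_swing above 1.48 rad and value of joint stop_press below 0.0015 m and z of block in the frame of jig between 0.012 and 0.018 m and angle between block's own z axis and vertical below 0.05 rad and ((angle between the y axis of block and the x axis of jig, either way round below 0.05 rad and x of block in the frame of jig between 0.0175 and 0.0225 m and y of block in the frame of jig between -0.003 and 0.003 m) or (angle between the x axis of block and the x axis of jig, either way round below 0.05 rad and x of block in the frame of jig between 0.0225 and 0.0275 m and y of block in the frame of jig between -0.008 and -0.002 m))), for 0.2 s.
At the end, for the whole second after the job is handed in: Stop locked in use (turned past 1.48 rad, less than 1.5 mm down); block upright on the board (3 mm), flat to the fence (within 2.5 mm and 0.05 rad) and against the stop (within 3 mm); it is pressed against the fence with 7 to 18 N throughout the last second (all of step 2 and contact force between block and fence between 7 and 18 N); the arm keeps its last pose, push and grip.
It fails at once if the stop is forced round without being pressed down (value of joint stop_swing between 0.35 and 1.2 rad and value of joint stop_press below 0.004 m).
It fails at once if the blue carton, the tin or the tape measure is shifted more than 3 cm (distance of any of screw_box, wax_tin, tape_rule from where it was at the start of the episode above 0.03 m).
It also fails if it takes over 61 s, if anything falls off the work surface, if the arm or the gripper's body presses on something with over 40 N, if the wrist force passes 120 N, or if a joint passes its speed limit or range.

### The arm

A 6-joint arm with a two-finger parallel gripper is mounted at the origin on a cart in front of the work surface, level with it; the furniture and walls round the work are solid. World frame = base frame: x ahead of the robot, y to its left, z up, the work surface at z = 0. Lengths are in m, angles in rad, forces in N, time in s.
With the tool pointing down it reaches from about 0.35 to 0.975 m from the base axis. Payload 7.1 kg.
Tool frame: the origin (TCP) lies midway between the tips of the shut fingers; the grasp point (between the pads) lies 19 mm behind it; z points along the fingers, y is the line along which they close (so a half turn about z gives the same grasp; the last joint's range is limited). The gripper opens to 88 mm and grips with 3 to 60 N. Pads are 20 mm wide; open, the fingers measure 115 mm over their backs; the gripper's body (75 mm by 178 mm) begins 61 mm behind the grasp point.
Start: joints at [-1.297, 0.423, 1.63, -0, 1.089, -0.019], TCP at [0.18, -0.598, 0.223] pointing down, gripper open.
Joint ranges: [-3, 3], [-0.9, 2.11], [0.09, 2.58], [-1.31, 4.45], [0.11, 2.69], [-2.54, 2.54]. Speed limits (rad/s): [2.39, 2.39, 3.01, 3.14, 3.14, 3.14].

### API

Orientations are given as a unit quaternion [x, y, z, w].
In Python, from station import ctrl gives the robot as it stands. The module is installed in compiled form; this text tells all that it offers.
- The arm moves only by the tool drive_tool, never from a script. Its argument "rows" is a list of rows, each a list of 5 numbers: the shift along the world's x, y, z in mm, then the turn about the world's z in degrees, then the opening, from -1 (shut) to 1 (fully open). A call has 1 to 8 rows; each row is the pose to reach, as a shift and turn from the pose commanded when the call began; what a row does not reach only later rows make up. A row lasts 1/12 s, in which the tool goes at most 41.7 mm and 7.16 degrees, less where a joint would pass 70% of its speed; a pose out of reach is approached as far as the arm can. A call with a gripper value outside its range is refused whole. The fingers move at their own pace and stop on an object; "grip_force" is the grip in N (left out, the last holds). Time passes only in rows, so rows that repeat a pose let the fingers close. It gives the time, the measured TCP pose, the force, the opening and the grip force at its end, in the units of the state.
- ctrl.get_state(): the state, without advancing time (a new reading comes with each control period).
- ctrl.camera(name): name is "scene" or "top" or "wrist"; returns a dict with "img" (400x640x3 uint8, red, green, blue), "depth" (400x640 float32, m along the optical axis (not along the pixel's ray), 0 where there is no reading), "fx", "fy", "cx", "cy" (pixels), "origin" and "rotation" of the camera in the world. Camera axes: x right, y up, looking along -z (the intrinsics and any distortion apply to the point x, -y, -z); pixel columns grow to the right and rows downward; lengths in m; the calibration is good to about 2 mm. A picture is of the moment at which its call begins.
- ctrl.finish_job(): hands the job in; it is judged then, once.
The state is a dict: "time": time; "qpos": joint angles; "qd": joint speeds; "tau": joint torques, N m; "ee_pos": TCP position; "tool_rot": TCP orientation; "contact_force": force on the tool from outside, world axes, zero at the start; "ft_torque": the same for the moment, N m; "finger_gap": opening from 0.0 (shut) to 1.0 (fully open); "finger_force": force on a finger pad.
Only numpy, scipy, OpenCV 4.12 (cv2) and the standard library are available. Lean on these libraries where they do the work, as an engineer would, in place of code of your own. Each camera call takes 0.05 s, during which the arm holds its last target. There are 200 camera calls.

## Working session

There is one attempt and no reset: what is moved stays moved. The work goes in short steps, Python scripts to look and compute and a tool call to move; the robot and the scene stay as the last step left them, time stands still between calls to the robot, and variables do not carry over. Pictures are saved under pics/ and viewed, at most 10 in all, crops included, and the job is handed in when it is done.

Besides the shell and the picture viewer there is one more tool, called as name(argument=value, ...) on one line, values as JSON. drive_tool: Moves the arm, as the interface text tells. Its arguments: {"type":"object","properties":{"rows":{"type":"array","items":{"type":"array","items":{"type":"number"}}},"grip_force":{"type":"number"}},"required":["rows"]}

```bash
mkdir -p pics
cat > h.py <<'E'
from station import ctrl
import numpy as np, cv2
def cam(n):
    c=ctrl.camera(n); return c
def pts(c):
    v,u=np.mgrid[0:400,0:640]; d=c['depth']
    p=np.stack([(u-c['cx'])/c['fx']*d,-(v-c['cy'])/c['fy']*d,-d],-1)
    return p@np.array(c['rotation']).T+np.array(c['origin'])
E
python3 - <<'E'
from h import *
s=ctrl.get_state(); print(s)
for n in('top','scene'):
    c=cam(n); cv2.imwrite(f'pics/{n}0.png',c['img'][...,::-1]); np.savez(f'{n}0.npz',**c)
    print(n,[k for k in c],c['origin'],c['rotation'],c['fx'],c['cx'],c['cy'])
E
```

```text
{'time': 0.0, 'qpos': array([-1.29699923e+00,  4.23828156e-01,  1.63072410e+00,  2.69275847e-05,
        1.08858477e+00, -1.89926785e-02]), 'qd': array([-0.00070556,  0.00029655, -0.00158942,  0.00011044,  0.0005953 ,
        0.00056083]), 'tau': array([-3.45324370e-04, -5.44632661e+01, -2.73669273e+01,  6.43361220e-02,
        2.27458362e-02, -1.05714953e-04]), 'ee_pos': array([ 0.18027105, -0.59783773,  0.22189622]), 'tool_rot': array([ 9.89304009e-01,  1.45866310e-01, -8.62854161e-05, -7.67444273e-04]), 'contact_force': array([-0.67272829, -0.65922448, -0.2238219 ]), 'ft_torque': array([ 0.03199537, -0.04605588, -0.02400057]), 'finger_force': 0.0, 'finger_gap': 0.9999925806792219}
top ['img', 'depth', 'fx', 'fy', 'cx', 'cy', 'origin', 'rotation'] [ 0.41312003 -0.11465573  1.13978676] [ 0.04557533 -0.0254879  -0.69635449  0.71579584] 369.40415442059225 321.1341331390923 196.3441348206764
scene ['img', 'depth', 'fx', 'fy', 'cx', 'cy', 'origin', 'rotation'] [-0.19087097  0.4844351   1.00239588] [-0.16955308  0.34925242  0.82422084 -0.41223112] 427.19282010935615 322.08730414487525 193.3112777039507
```

View pics/top0.png

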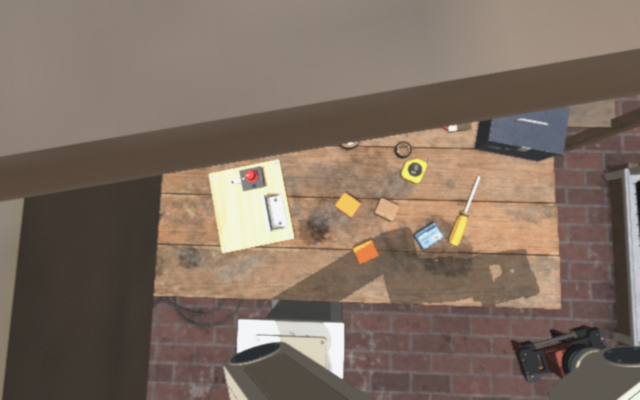

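View pics/scene0.png

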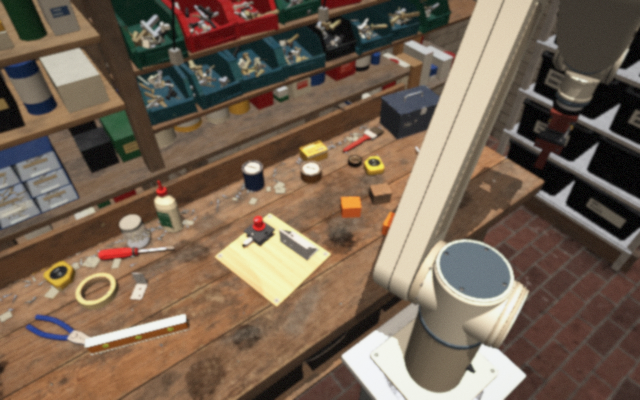

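The top view shows the jig board (210–292, 160–250), the knob at (251,177), the fence near (275,212), the brown block at (386,209), and orange lookalikes at (348,205) and (365,252). The scene view agrees: knob (258,222), fence (297,243), block (380,193).

```bash
cat > h.py <<'E'
from station import ctrl
import numpy as np, cv2
from scipy.spatial.transform import Rotation as R
def cam(n): return ctrl.camera(n)
def pts(c):
    v,u=np.mgrid[0:400,0:640]; d=c['depth']
    p=np.stack([(u-c['cx'])/c['fx']*d,-(v-c['cy'])/c['fy']*d,-d],-1)
    return p@R.from_quat(c['rotation']).as_matrix().T+np.array(c['origin'])
E
python3 - <<'E'
from h import *
T=R.from_euler
for n,(x0,x1,y0,y1) in {'top':(195,560,100,310),'scene':(200,420,140,320)}.items():
    c=dict(np.load(n+'0.npz')); P=pts(c); hsv=cv2.cvtColor(c['img'],cv2.COLOR_RGB2HSV)
    m=np.zeros((400,640),bool); m[y0:y1,x0:x1]=1; m&=c['depth']>0
    z=P[...,2]
    print(n,'bench z',np.median(z[m&(abs(z)<.01)]))
    b=m&(z>.009)&(z<.022)
    k,l,st,ce=cv2.connectedComponentsWithStats(b.astype(np.uint8))
    i=1+np.argmax(st[1:,4]); q=P[l==i][:,:2]
    print('board',cv2.minAreaRect((q*1000).astype(np.float32)),np.median(z[l==i]))
    red=m&((hsv[...,0]<6)|(hsv[...,0]>174))&(hsv[...,1]>150)&(z>.05)&(z<.11)
    kq=P[red]; print('knob',red.sum(),kq.mean(0),np.percentile(kq[:,2],[5,95]), kq[kq[:,2]>np.percentile(kq[:,2],95)-.006].mean(0))
    fz=m&(z>.055)&(z<.085)&~red&(hsv[...,1]<90)
    if fz.sum()>5:print('fence',fz.sum(),cv2.minAreaRect((P[fz][:,:2]*1000).astype(np.float32)),np.median(P[fz][:,2]))
    t=m&(z>.035)&(z<.055)
    k,l,st,ce=cv2.connectedComponentsWithStats(t.astype(np.uint8))
    for i in range(1,k):
        if st[i,4]>40: print('blk',ce[i].round(),st[i,4],cv2.minAreaRect((P[l==i][:,:2]*1000).astype(np.float32)),np.median(z[l==i]),np.median(c['img'][l==i],0))
    print('near underside', P[...,2][100:155:25,200:420:50].round(2), P[130,250].round(2))
E
```

```text
top bench z -0.0007034762486417545
board ((493.01336669921875, 134.72781372070312), (249.97714233398438, 225.9384002685547), 13.104523658752441) 0.014441420986739173
knob 77 [0.57531925 0.12089391 0.0777153 ] [0.05936838 0.08993492] [0.57654273 0.12272456 0.08760612]
fence 426 ((609.2570190429688, -317.7392883300781), (154.22865295410156, 847.6651000976562), 16.142364501953125) 0.06839952687299433
blk [504. 146.] 197 ((677.5808715820312, -635.8173828125), (214.1856689453125, 73.37472534179688), 58.68103790283203) 0.04474762594872228 [52. 53. 55.]
blk [350. 144.] 55 ((683.1725463867188, -165.37509155273438), (12.580501556396484, 48.939796447753906), 11.479535102844238) 0.039362172149230545 [179. 155. 133.]
blk [251. 179.] 372 ((569.771484375, 137.9883270263672), (66.563232421875, 85.71105194091797), 13.231892585754395) 0.047002026693991894 [136. 130. 128.]
blk [348. 205.] 339 ((501.15509033203125, -162.01681518554688), (59.58381652832031, 49.78627395629883), 56.17543411254883) 0.04433600531627002 [242. 199.  97.]
blk [387. 209.] 350 ((490.4002380371094, -277.5927734375), (59.743515014
[... 1952 characters left out ...]
4737854003906, 54.020633697509766), 55.600990295410156) 0.04510795809026108 [240. 160.  62.]
blk [389. 220.] 117 ((376.8211975097656, -209.36056518554688), (22.72185516357422, 63.0296630859375), 29.042537689208984) 0.04528067686454085 [210. 127.  58.]
blk [259. 233.] 334 ((569.1533813476562, 139.91331481933594), (70.39892578125, 88.52012634277344), 10.327987670898438) 0.04811260838668491 [98. 92. 88.]
blk [297. 246.] 145 ((463.81488037109375, 77.54302978515625), (112.11986541748047, 32.942344665527344), 29.83864402770996) 0.045567948905676614 [112. 104.  96.]
near underside [[ 0.28  0.15  0.13  0.06  0.12]
 [ 0.14  0.14 -0.32  0.02  0.07]
 [ 0.14  0.1   0.04 -0.   -0.  ]] [ 0.91 -0.05  0.13]
```

drive_tool(rows=[[20,20,5,3,1],[55,55,10,10,1],[90,90,15,17,1],[120,120,20,24,1],[150,150,25,30,1],[180,180,28,36,1],[210,210,28,40,1],[235,240,28,41,1]])

```text
time: 0.77
ee_pos: [0.4053, -0.3698, 0.2508]
tool_rot: [0.875, 0.485, 0.0, 0.0]
contact_force: [-0.1, -0.5, 0.1]
finger_gap: 1.002
finger_force: 0.0
```

drive_tool(rows=[[25,25,0,0,1],[50,50,0,0,1],[65,70,0,0,1],[75,80,0,0,1],[75,80,0,0,1],[75,80,0,0,1]])

```text
time: 1.27
ee_pos: [0.4789, -0.2912, 0.2502]
tool_rot: [0.875, 0.484, -0.0, -0.0]
contact_force: [-0.6, 0.1, 0.1]
finger_gap: 0.998
finger_force: 0.0
```

```bash
cat >> h.py <<'E'
def rects(c,lo,hi,box=None,minn=60):
    P=pts(c); z=P[...,2]; m=(c['depth']>0)&(z>lo)&(z<hi)
    k,l,st,ce=cv2.connectedComponentsWithStats(m.astype(np.uint8))
    for i in range(1,k):
        if st[i,4]>minn:
            q=P[l==i]; print(ce[i].round(),st[i,4],cv2.minAreaRect((q[:,:2]*1000).astype(np.float32)),'z',np.median(q[:,2]).round(4),np.median(c['img'][l==i],0))
E
python3 - <<'E'
from h import *
s=ctrl.get_state(); print(s['ee_pos'],s['tool_rot'],s['time'],s['qpos'])
c=cam('wrist'); cv2.imwrite('pics/w1.png',c['img'][...,::-1]); np.savez('w1.npz',**c)
rects(c,.038,.06)
E
```

```text
[ 0.47891526 -0.29122162  0.25024952] [ 8.75215155e-01  4.83733697e-01 -3.54274465e-04 -1.33266433e-04] 1.2667 [-5.67302708e-01  2.97294064e-01  1.74906145e+00 -5.56441372e-04
  1.09581010e+00 -6.08332451e-03]
[271.  41.] 3500 ((502.91839599609375, -160.9959716796875), (60.15487289428711, 50.450294494628906), 56.29817199707031) z 0.0455 [246. 191.  63.]
[324. 148.] 2720 ((491.7310791015625, -276.89697265625), (60.318233489990234, 49.97621536254883), 65.59076690673828) z 0.0455 [137. 105.  76.]
[194. 162.] 2735 ((365.8742980957031, -215.83474731445312), (50.223751068115234, 60.32393264770508), 25.249176025390625) z 0.0453 [230. 116.  40.]
[615. 257.] 725 ((710.2916259765625, -554.8489990234375), (58.39083480834961, 22.96438980102539), 13.941572189331055) z 0.048 [39. 40. 42.]
```

View pics/w1.png

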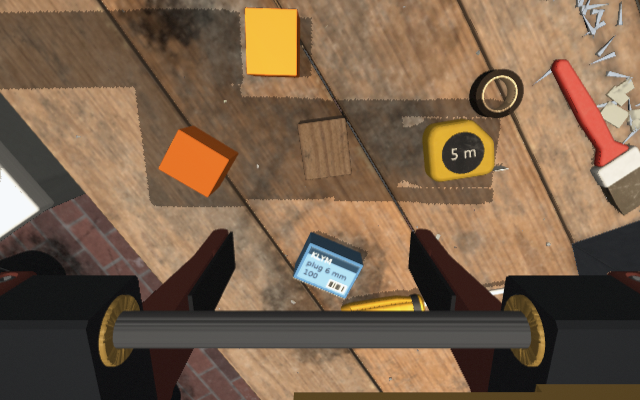

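The wrist view confirms the block at (324,148): centre (491,−277), long axis at 65°. The tape measure is at (458,152) and the blue carton at (330,265). Next I go to the knob.

drive_tool(rows=[[5,20,0,0,0.3],[13,55,0,0,0.3],[22,92,0,0,0.3],[30,130,0,0,0.3],[39,168,0,0,0.3],[48,206,0,0,0.3],[57,243,0,0,0.3],[63,270,0,0,0.3]])

```text
time: 1.98
ee_pos: [0.5421, -0.0204, 0.2506]
tool_rot: [0.876, 0.482, 0.0, 0.0]
contact_force: [0.7, -0.0, -0.0]
finger_gap: 0.654
finger_force: 0.0
```

drive_tool(rows=[[8,35,0,0,0.3],[17,72,0,0,0.3],[25,105,0,0,0.3],[31,130,0,0,0.3],[34,144,0,0,0.3],[34,146,0,0,0.3],[34,146,0,0,0.3]])

```text
time: 2.57
ee_pos: [0.5759, 0.1238, 0.2502]
tool_rot: [0.876, 0.483, -0.0, 0.0]
contact_force: [0.2, -0.4, 0.3]
finger_gap: 0.652
finger_force: 0.0
```

Run:
```python
from h import *
s=ctrl.get_state(); print(s['ee_pos'],s['tool_rot'],s['time'],s['qpos'])
c=cam('wrist'); cv2.imwrite('pics/w2.png',c['img'][...,::-1]); np.savez('w2.npz',**c)
P=pts(c);z=P[...,2];hsv=cv2.cvtColor(c['img'],cv2.COLOR_RGB2HSV)
red=((hsv[...,0]<6)|(hsv[...,0]>174))&(hsv[...,1]>150)&(z>.08)&(z<.1)&(np.hypot(P[...,0]-.576,P[...,1]-.126)<.03)
print('knob',red.sum(),P[red].mean(0) if red.any() else 0, cv2.minEnclosingCircle((P[red][:,:2]*1000).astype(np.float32)) if red.any() else 0)
rects(c,.009,.021,minn=500); print('fence'); rects(c,.064,.076,minn=30)
```

```text
[0.57586394 0.12377446 0.25022256] [ 8.75566316e-01  4.83097706e-01 -4.73100830e-04  9.30951309e-05] 2.5667 [ 1.91757447e-01  3.40527198e-01  1.68673725e+00 -5.21181725e-04
  1.11517142e+00  7.54404737e-01]
knob 554 [0.57986034 0.12747652 0.08890709] ((579.3186645507812, 126.88795471191406), 13.318498611450195)
[562.  52.] 848 ((852.2550048828125, 85.65902709960938), (2.804410934448242, 123.31452178955078), 0.13380590081214905) z 0.0151 [57. 40. 25.]
[249. 168.] 30178 ((495.3085632324219, 135.47286987304688), (249.7689971923828, 225.78643798828125), 13.052441596984863) z 0.0154 [222. 224. 155.]
[623. 200.] 574 ((852.3818359375, -111.47481536865234), (134.90234375, 2.998481512069702), 89.70027923583984) z 0.015 [53. 38. 25.]
fence
[611.  71.] 1525 ((852.0150756835938, 50.027183532714844), (164.99139404296875, 3.6790428161621094), 89.94417572021484) z 0.0699 [56. 39. 25.]
[543. 135.] 489 ((780.2943115234375, 34.301490783691406), (66.63703918457031, 28.84976577758789), 48.09154510498047) z 0.07 [16. 21. 31.]
[322. 156.] 45 ((585.1889038085938, 136.59527587890625), (4.095951557159424, 18.710498809814453), 58.200889587402344) z 0.0703 [90. 17. 14.]
[281. 238.] 314 ((499.795166015625, 83.73297119140625), (51.378822326660156, 9.993356704711914), 11.15615177154541) z 0.0701 [223.  224.  211.5]
```

View pics/w2.png

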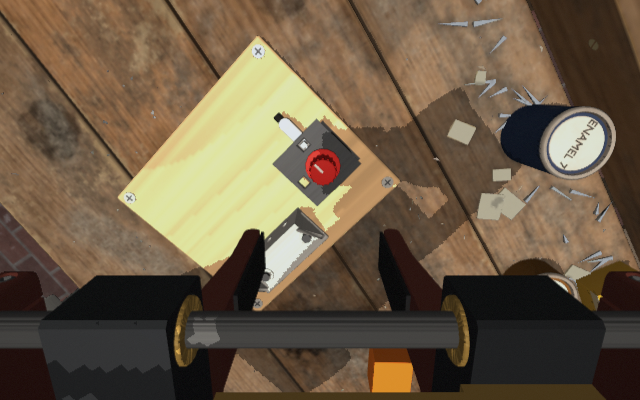

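The wrist view shows the knob at (322,167) with the arm still parked to its upper left, and the fence at (290,245). Knob axis is about (577.5,126), and the board agrees across views (centre 493.6,135, 13.05°). Now I descend and pinch.

drive_tool(rows=[[1,1,-25,0,0.3],[2,2,-60,0,0.3],[2,2.5,-100,0,0.3],[2,2.5,-135,0,0.3],[2,2.5,-160,0,0.3],[2,2.5,-177,0,0.3],[2,2.5,-186,0,0.3],[2,2.5,-186,0,0.3]])

```text
time: 3.28
ee_pos: [0.5766, 0.1254, 0.0627]
tool_rot: [0.876, 0.482, -0.002, -0.0]
contact_force: [-0.8, -0.1, 0.7]
finger_gap: 0.65
finger_force: 0.0
```

drive_tool(rows=[[0,0,0,0,-1],[0,0,0,0,-1],[0,0,0,0,-1],[0,0,0,0,-1],[0,0,0,0,-1],[0,0,0,0,-1],[0,0,0,0,-1],[0,0,0,0,-1]], grip_force=35)

```text
time: 3.95
ee_pos: [0.579, 0.1273, 0.0653]
tool_rot: [0.876, 0.483, 0.001, 0.0]
contact_force: [0.8, -1.6, 4.6]
finger_gap: 0.274
finger_force: 35.0
```

drive_tool(rows=[[0,0,-3,0,-1],[0,0,-6,0,-1],[0,0,-8,0,-1],[0,0,-9,0,-1],[0,0,-9,0,-1],[0,0,-9,0,-1]])

```text
time: 4.45
ee_pos: [0.5791, 0.1274, 0.0573]
tool_rot: [0.876, 0.483, 0.001, 0.0]
contact_force: [-1.0, -1.7, 15.0]
finger_gap: 0.278
finger_force: 35.0
```

drive_tool(rows=[[0,0,0,6,-1],[0,0,0,13,-1],[0,0,0,20,-1],[0,0,0,27,-1],[0,0,0,34,-1],[0,0,0,41,-1],[0,0,0,48,-1],[0,0,0,48,-1]])

```text
time: 5.12
ee_pos: [0.5785, 0.1273, 0.0573]
tool_rot: [0.601, 0.8, 0.0, 0.0]
contact_force: [-3.2, -2.9, 17.6]
finger_gap: 0.276
finger_force: 35.0
```

drive_tool(rows=[[0,0,0,6,-1],[0,0,0,13,-1],[0,0,0,20,-1],[0,0,0,27,-1],[0,0,0,34,-1],[0,0,0,40,-1],[0,0,0,44,-1],[0,0,0,44,-1]])

```text
time: 5.78
ee_pos: [0.5782, 0.1269, 0.0573]
tool_rot: [0.259, 0.966, -0.0, 0.0]
contact_force: [-4.4, -4.1, 19.6]
finger_gap: 0.277
finger_force: 35.0
```

Run:
```python
from h import *
s=ctrl.get_state(); print(s['ee_pos'],s['tool_rot'],s['time'],s['qpos'],s['ft_torque'])
c=cam('scene'); cv2.imwrite('pics/s3.png',cv2.resize(c['img'][180:320,180:380,::-1],None,fx=3,fy=3))
```

```text
[0.57819038 0.12687878 0.05732176] [ 2.59200196e-01  9.65823588e-01 -1.66547725e-04  1.64191326e-04] 5.7833 [ 1.96145059e-01  6.04081281e-01  1.79211524e+00 -6.54735588e-04
  7.45249131e-01 -8.49782097e-01] [-0.98917954  0.75890898 -0.41653893]
```

View pics/s3.png

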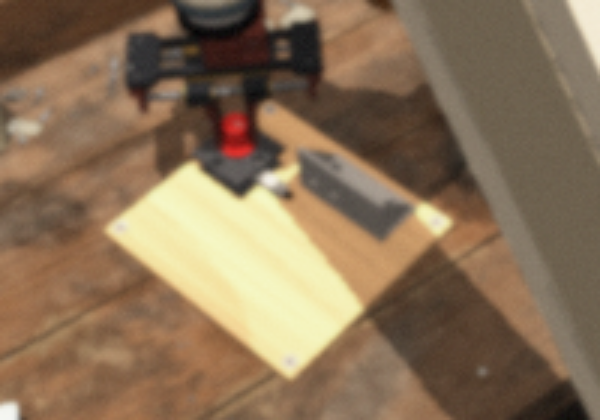

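The crop shows the arm now pointing along the fence (tip near (285,190)), and the z torque rising shows it's at the dead stop. I let it spring up and release.

drive_tool(rows=[[0,0,3,0,-1],[0,0,6,0,-1],[0,0,9,0,-1],[0,0,9,0,-1],[0,0,9,0,0.3],[0,0,9,0,0.3],[0,0,9,0,0.3],[0,0,9,0,0.3]])

```text
time: 6.5
ee_pos: [0.5778, 0.1275, 0.0641]
tool_rot: [0.261, 0.965, -0.0, -0.0]
contact_force: [-1.2, -0.4, -0.4]
finger_gap: 0.538
finger_force: 0.0
```

drive_tool(rows=[[0,0,10,0,0.3],[0,0,40,0,0.3],[0,0,80,0,0.3],[0,0,120,0,0.3],[0,0,150,-7,0.3],[0,0,165,-14,0.3],[0,0,165,-21,0.3],[0,0,165,-28,0.3]])

```text
time: 7.17
ee_pos: [0.5788, 0.1276, 0.2321]
tool_rot: [0.489, 0.872, 0.001, 0.001]
contact_force: [-0.5, 0.7, 0.4]
finger_gap: 0.65
finger_force: 0.0
```

drive_tool(rows=[[0,0,0,-7,0.6],[0,-15,0,-14,1],[0,-30,0,-21,1],[0,-40,0,-28,1],[0,-50,0,-32,1],[0,-50,0,-32,1],[0,-50,0,-32,1]])

```text
time: 7.75
ee_pos: [0.5781, 0.0772, 0.23]
tool_rot: [0.708, 0.706, 0.0, 0.0]
contact_force: [-0.0, 0.4, -0.5]
finger_gap: 0.994
finger_force: 0.0
```

Run:
```python
from h import *
s=ctrl.get_state(); print(s['ee_pos'],s['tool_rot'],s['time'],s['qpos'])
c=cam('wrist'); cv2.imwrite('pics/w4.png',c['img'][...,::-1]); np.savez('w4.npz',**c)
rects(c,.009,.021,minn=500); print('arm'); rects(c,.028,.042,minn=20);print('fence'); rects(c,.064,.076,minn=30);print('knob');rects(c,.083,.095,minn=30)
```

```text
[0.57805389 0.07716883 0.23002321] [7.07964942e-01 7.06247540e-01 2.26421919e-04 4.48491080e-05] 7.75 [1.12193821e-01 3.53531618e-01 1.71861023e+00 2.41484541e-04
 1.06904059e+00 1.14506492e-01]
[231.  93.] 39705 ((494.94183349609375, 135.79347229003906), (250.3018798828125, 225.39102172851562), 13.044150352478027) z 0.0155 [222. 225. 156.]
[586.  99.] 1690 ((851.99365234375, 136.3443145751953), (3.5513081550598145, 206.5409698486328), 0.026358140632510185) z 0.015 [57. 40. 26.]
arm
[600. 102.] 2251 ((851.7894287109375, 132.7066192626953), (4.028079032897949, 204.26466369628906), 0.09930069744586945) z 0.0351 [54. 38. 25.]
[271. 132.] 375 ((526.001708984375, 114.78941345214844), (30.554658889770508, 13.936577796936035), 14.01908016204834) z 0.0353 [223. 228. 227.]
[294. 127.] 51 ((551.1553955078125, 119.66838073730469), (8.79858112335205, 9.986856460571289), 14.876791000366211) z 0.0358 [149. 145. 139.]
[240. 170.] 313 ((475.65228271484375, 60.21597671508789), (108.35131072998047, 43.992774963378906), 12.904834747314453) z 0.0346 [86. 82. 76.]
[260. 185.] 57 ((512.8344116210938, 58.4
[... 2105 characters left out ...]
 135 ((815.947021484375, 38.42285919189453), (11.40551471710205, 47.731483459472656), 40.30339431762695) z 0.0835 [169. 154. 136.]
[550. 206.] 38 ((788.3787231445312, 52.342063903808594), (13.818357467651367, 5.351095676422119), 14.247519493103027) z 0.0836 [168. 153. 136.]
[533. 213.] 32 ((774.32470703125, 45.498435974121094), (13.276620864868164, 4.14735221862793), 39.060874938964844) z 0.0834 [160.  146.  129.5]
[520. 229.] 53 ((764.1139526367188, 30.15496826171875), (20.397438049316406, 4.899991035461426), 75.72000122070312) z 0.0837 [169. 156. 140.]
[543. 267.] 38 ((792.578125, -10.380716323852539), (4.461429595947266, 17.946908950805664), 85.98231506347656) z 0.0834 [180.  163.5 145. ]
```

View pics/w4.png

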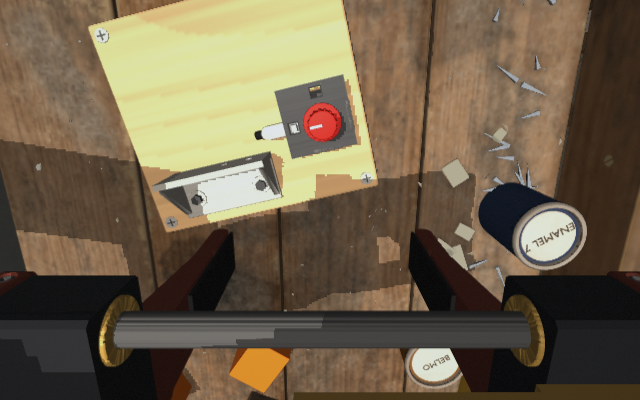

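The stop is in use (arm 14° in line, tip at (258,134)) and the knob is up at z 89.5, so it's locked. Next the block: grasp 15 mm behind its centre, so the pads stay clear of the stop arm.

drive_tool(rows=[[-5,-20,0,-4,1],[-13,-55,0,-8,1],[-22,-92,0,-12,1],[-31,-130,0,-16,1],[-40,-168,0,-20,1],[-49,-206,0,-24,1],[-57,-243,0,-24,1],[-62,-265,0,-24,1]])

```text
time: 8.47
ee_pos: [0.5155, -0.1901, 0.2299]
tool_rot: [0.839, 0.543, -0.0, 0.0]
contact_force: [0.9, -0.0, -0.7]
finger_gap: 1.0
finger_force: 0.0
```

drive_tool(rows=[[-8,-33,0,0,1],[-14,-60,-10,0,1],[-18,-74,-25,0,1],[-18,-76,-45,0,1],[-18,-76,-60,0,1],[-18,-76,-70,0,1],[-18,-76,-70,0,1]])

```text
time: 9.05
ee_pos: [0.4971, -0.2626, 0.1575]
tool_rot: [0.839, 0.544, -0.001, -0.002]
contact_force: [-0.5, 0.6, -0.0]
finger_gap: 1.001
finger_force: 0.0
```

Run:
```python
from h import *
s=ctrl.get_state(); print(s['ee_pos'],s['tool_rot'],s['time'],np.degrees(2*np.arctan2(s['tool_rot'][1],s['tool_rot'][0]))-90)
c=cam('wrist');rects(c,.04,.055)
```

```text
[ 0.49711166 -0.2625983   0.15753701] [ 8.39266183e-01  5.43717495e-01 -8.29274590e-04 -1.69489361e-03] 9.05 -24.12573740200797
[273.  64.] 5854 ((502.7627868652344, -161.0958709716797), (60.12285232543945, 50.30949401855469), 56.34476852416992) z 0.0456 [250. 188.  63.]
[153. 201.] 4408 ((365.6803894042969, -215.77301025390625), (50.77481460571289, 60.340023040771484), 25.335805892944336) z 0.0453 [237. 121.  42.]
[323. 206.] 4238 ((491.6720275878906, -276.5491943359375), (59.900753021240234, 49.95161056518555), 65.4621810913086) z 0.0455 [144. 111.  80.]
```

drive_tool(rows=[[0,0,-25,-0.4,1],[0,0,-55,-0.4,1],[0,0,-85,-0.4,1],[0,0,-110,-0.4,1],[0,0,-128,-0.4,1],[0,0,-136,-0.4,1],[0,0,-139,-0.4,1],[0,0,-139,-0.4,1]])

```text
time: 9.77
ee_pos: [0.4987, -0.2637, 0.021]
tool_rot: [0.841, 0.54, 0.0, 0.0]
contact_force: [-0.5, -0.3, -0.2]
finger_gap: 0.999
finger_force: 0.0
```

drive_tool(rows=[[0,0,0,0,-1],[0,0,0,0,-1],[0,0,0,0,-1],[0,0,0,0,-1],[0,0,0,0,-1],[0,0,0,0,-1],[0,0,0,0,-1],[0,0,0,0,-1]], grip_force=30)

```text
time: 10.43
ee_pos: [0.4981, -0.2638, 0.0208]
tool_rot: [0.842, 0.54, 0.0, 0.0]
contact_force: [-1.0, 1.7, 5.2]
finger_gap: 0.568
finger_force: 30.0
```

Gripped at 50 mm. Lift, carry over and turn to the jig.

drive_tool(rows=[[0,0,15,0,-1],[0,0,45,0,-1],[0,0,80,0,-1],[0,5,110,0,-1],[0,25,120,5,-1],[-2,55,120,10,-1],[-4,90,120,15,-1],[-6,125,120,20,-1]])

```text
time: 11.1
ee_pos: [0.4917, -0.1379, 0.1408]
tool_rot: [0.734, 0.679, 0.0, 0.0]
contact_force: [0.8, 0.5, -1.0]
finger_gap: 0.569
finger_force: 30.0
```

drive_tool(rows=[[-3,35,0,4,-1],[-6,72,0,8,-1],[-9,110,0,12,-1],[-12,148,0,16,-1],[-15,186,0,17.7,-1],[-17,222,0,17.7,-1],[-19,250,0,17.7,-1],[-20,268,0,17.7,-1]])

```text
time: 11.77
ee_pos: [0.4714, 0.1318, 0.1404]
tool_rot: [0.621, 0.784, 0.0, -0.0]
contact_force: [-0.2, 0.0, -0.7]
finger_gap: 0.571
finger_force: 30.0
```

drive_tool(rows=[[0,8,0,0,-1],[0,11,0,0,-1],[0,11,0,0,-1],[0,11,0,0,-1]])

```text
time: 12.1
ee_pos: [0.472, 0.1394, 0.1404]
tool_rot: [0.622, 0.783, -0.0, -0.0]
contact_force: [1.1, -0.2, -1.1]
finger_gap: 0.567
finger_force: 30.0
```

Run:
```python
from h import *
s=ctrl.get_state(); print(s['ee_pos'],s['tool_rot'],s['time'],np.degrees(2*np.arctan2(s['tool_rot'][1],s['tool_rot'][0]))-90,s['contact_force'])
c=cam('wrist');cv2.imwrite('pics/w5.png',c['img'][...,::-1]);rects(c,.13,.19,minn=300)
```

```text
[0.47200533 0.13943013 0.14039175] [ 6.22199547e-01  7.82858646e-01 -2.46370532e-04 -4.70255506e-05] 12.1 13.046125954655238 [ 1.12497816 -0.17583797 -1.05435995]
[321. 264.] 13999 ((472.48028564453125, 138.1009979248047), (73.28235626220703, 34.534793853759766), 12.950451850891113) z 0.1651 [84. 63. 44.]
[321. 353.] 1156 ((481.4790344238281, 99.39242553710938), (49.58030700683594, 8.06407356262207), 12.7469482421875) z 0.1652 [96. 73. 52.]
```

View pics/w5.png

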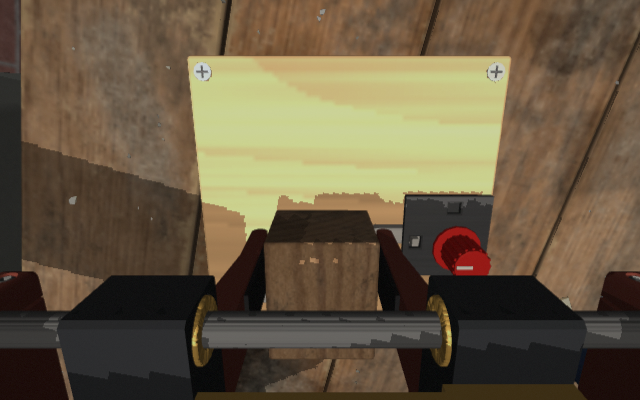

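The block is held square (12.95° vs 13.05°), with its front edge ~12 mm short of the fence. Lower it onto the board.

drive_tool(rows=[[0,0,-20,0,-1],[0,0,-50,0,-1],[0,0,-75,0,-1],[0,0,-92,0,-1],[0,0,-100,0,-1],[0,0,-103,0,-1],[0,0,-104.5,0,-1],[0,0,-104.5,0,-1]])

```text
time: 12.82
ee_pos: [0.4726, 0.14, 0.0366]
tool_rot: [0.622, 0.783, 0.0, 0.0]
contact_force: [0.2, -0.4, -0.4]
finger_gap: 0.568
finger_force: 30.0
```

drive_tool(rows=[[0,0,-0.5,0,-1],[0,0,-1,0,-1],[0,0,-1,0,-1],[0,0,-1,0,-1]])

```text
time: 13.15
ee_pos: [0.4728, 0.1404, 0.0359]
tool_rot: [0.622, 0.783, 0.001, 0.001]
contact_force: [1.1, -0.7, 5.7]
finger_gap: 0.57
finger_force: 30.0
```

drive_tool(rows=[[1,0.2,0,0,-1],[2,0.5,0,0,-1],[3,0.7,0,0,-1],[3.9,0.9,0,0,-1],[4.4,1,0,0,-1],[4.4,1,0,0,-1]])

```text
time: 13.65
ee_pos: [0.473, 0.1405, 0.0359]
tool_rot: [0.622, 0.783, -0.003, -0.002]
contact_force: [-11.9, -2.0, 23.9]
finger_gap: 0.57
finger_force: 30.0
```

drive_tool(rows=[[-4,-1,0.5,0,-1],[-4,-1,1,0,-1],[-4,-1,1,0,-1],[-4,-1,1,0,-1]])

```text
time: 13.98
ee_pos: [0.4728, 0.1404, 0.0361]
tool_rot: [0.622, 0.783, 0.0, 0.0]
contact_force: [0.4, -0.6, -1.1]
finger_gap: 0.567
finger_force: 30.0
```

Run:
```python
from h import *
s=ctrl.get_state(); print(s['ee_pos'],s['tool_rot'],s['contact_force'],s['ft_torque'])
c=cam('scene');np.savez('s6.npz',**c);cv2.imwrite('pics/s6.png',cv2.resize(c['img'][200:290,200:350,::-1],None,fx=4,fy=4))
c=dict(np.load('w4.npz'));P=pts(c)-np.array([.4796,.1345,0]);a=np.radians(13.05)
ex=np.array([np.sin(a),-np.cos(a),0]);ey=np.array([np.cos(a),np.sin(a),0])
for u in range(248,300,3):
  r=range(128,138); v=131
  print(u,(P[v,u]@ex*1000).round(1),(P[v,u]@ey*1000).round(1),(P[v,u,2]*1000).round(1),c['img'][v,u])
```

```text
[0.47280563 0.14043813 0.03605364] [6.21966853e-01 7.83043519e-01 2.37215736e-04 1.57973576e-04] [ 0.39842326 -0.61854993 -1.07868111] [-0.00973334 -0.11077495  0.01475053]
248 24.7 15.9 14.6 [223 227 159]
251 25.4 18.9 14.1 [223 228 159]
254 26.1 22.4 15.6 [219 224 155]
257 25.7 28.9 33.2 [93 96 67]
260 26.5 31.6 32.0 [45 44 39]
263 27.0 35.2 35.1 [223 228 229]
266 27.7 38.0 34.4 [223 228 231]
269 28.3 41.2 36.1 [223 228 234]
272 29.0 43.9 35.0 [223 229 232]
275 29.6 47.1 36.8 [224 229 231]
278 30.3 50.0 36.4 [223 228 231]
281 31.0 52.8 35.6 [223 228 229]
284 31.8 55.7 35.2 [205 212 209]
287 31.4 60.1 48.3 [101 100  98]
290 32.3 62.6 45.2 [94 91 85]
293 32.7 65.7 48.2 [205 208 203]
296 34.4 67.5 36.7 [220 224 219]
299 35.2 70.3 35.4 [157 161 157]
```

View pics/s6.png

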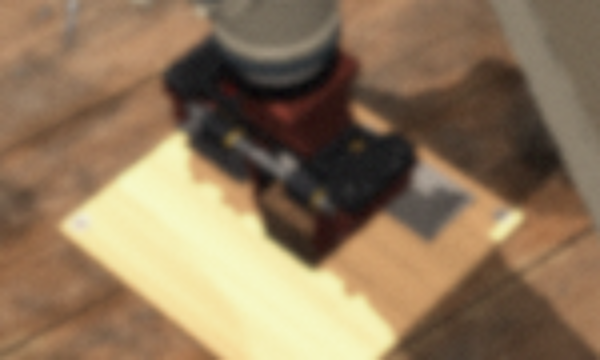

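The tip is at jig y≈25, so there was room. The drag was board friction from pressing down too hard, and the crop shows the block square on the board before the fence. Slide again with no down-press.

drive_tool(rows=[[1,0.2,0.2,0,-1],[2,0.5,0.2,0,-1],[3,0.7,0.2,0,-1],[3.5,0.8,0.2,0,-1],[3.5,0.8,0.2,0,-1],[3.5,0.8,0.2,0,-1]])

```text
time: 14.53
ee_pos: [0.476, 0.1411, 0.0362]
tool_rot: [0.622, 0.783, -0.0, -0.0]
contact_force: [-0.8, 0.0, -0.8]
finger_gap: 0.571
finger_force: 30.0
```

drive_tool(rows=[[0.5,0.1,0,0,-1],[1,0.2,0,0,-1],[1.5,0.3,0,0,-1],[1.5,0.3,0,0,-1]])

```text
time: 14.87
ee_pos: [0.4775, 0.1414, 0.0362]
tool_rot: [0.622, 0.783, 0.0, 0.0]
contact_force: [0.1, 0.4, -0.4]
finger_gap: 0.565
finger_force: 30.0
```

drive_tool(rows=[[0.5,0.1,0,0,-1],[1,0.2,0,0,-1],[1,0.2,0,0,-1]])

```text
time: 15.12
ee_pos: [0.4778, 0.1415, 0.0361]
tool_rot: [0.622, 0.783, -0.001, -0.0]
contact_force: [-1.5, -0.3, -0.1]
finger_gap: 0.568
finger_force: 30.0
```

Touching the stop at jig y≈0. Now toward the fence.

drive_tool(rows=[[0.3,-1.5,0,0,-1],[0.8,-3.5,0,0,-1],[1.2,-5.5,0,0,-1],[1.7,-7.5,0,0,-1],[2,-9,0,0,-1],[2.3,-10,0,0,-1],[2.3,-10,0,0,-1],[2.3,-10,0,0,-1]])

```text
time: 15.78
ee_pos: [0.4803, 0.1314, 0.0361]
tool_rot: [0.622, 0.783, -0.0, -0.0]
contact_force: [-3.7, 0.6, -1.6]
finger_gap: 0.567
finger_force: 30.0
```

drive_tool(rows=[[0.1,-0.5,0,0,-1],[0.2,-1,0,0,-1],[0.2,-1,0,0,-1]])

```text
time: 16.03
ee_pos: [0.4805, 0.1305, 0.0361]
tool_rot: [0.622, 0.783, -0.0, -0.0]
contact_force: [-4.7, 0.3, -0.4]
finger_gap: 0.566
finger_force: 30.0
```

drive_tool(rows=[[0,-0.5,0,0,-1],[0,-1,0,0,-1],[0,-1,0,0,-1],[0,-1,0,0,-1]])

```text
time: 16.37
ee_pos: [0.4807, 0.1297, 0.0361]
tool_rot: [0.622, 0.783, -0.0, -0.0]
contact_force: [-4.1, 2.1, -1.4]
finger_gap: 0.568
finger_force: 30.0
```

drive_tool(rows=[[0,-0.5,0,0,-1],[0,-0.5,0,0,-1],[0,-0.5,0,0,-1],[0,-0.5,0,0,-1]])

```text
time: 16.7
ee_pos: [0.4806, 0.1296, 0.0362]
tool_rot: [0.622, 0.783, 0.0, -0.0]
contact_force: [-5.5, 6.2, -1.0]
finger_gap: 0.571
finger_force: 30.0
```

drive_tool(rows=[[0,0,0,0,-1],[0,0,0,0,-1],[0,0,0,0,-1],[0,0,0,0,-1]])

```text
time: 17.03
ee_pos: [0.4806, 0.1296, 0.0362]
tool_rot: [0.622, 0.783, 0.0, -0.0]
contact_force: [-5.6, 5.8, -1.2]
finger_gap: 0.568
finger_force: 30.0
```

drive_tool(rows=[[0,-0.4,0,0,-1],[0,-0.7,0,0,-1],[0,-0.7,0,0,-1],[0,-0.7,0,0,-1]])

```text
time: 17.37
ee_pos: [0.4806, 0.1296, 0.0362]
tool_rot: [0.622, 0.783, 0.0, -0.001]
contact_force: [-6.7, 10.3, -2.4]
finger_gap: 0.567
finger_force: 30.0
```

drive_tool(rows=[[0,0,0,0,-1],[0,0,0,0,-1],[0,0,0,0,-1],[0,0,0,0,-1],[0,0,0,0,-1],[0,0,0,0,-1]])

```text
time: 17.87
ee_pos: [0.4806, 0.1296, 0.0362]
tool_rot: [0.622, 0.783, 0.0, -0.001]
contact_force: [-6.3, 10.4, -1.8]
finger_gap: 0.567
finger_force: 30.0
```

Run:
```python
from h import *
a=np.radians(13.05);ex=np.array([np.sin(a),-np.cos(a),0]);ey=np.array([np.cos(a),np.sin(a),0])
for i in range(6):
    c=cam('wrist' if i%2 else 'scene'); s=ctrl.get_state(); f=s['contact_force']; print((-f@ex).round(2),(f@ey).round(2),f[2].round(2))
    if i==5: np.savez('w7.npz',**c); cv2.imwrite('pics/w7.png',c['img'][...,::-1])
    if i==4: np.savez('s7.npz',**c)
print(s['ee_pos'],s['tool_rot'],s['time'])
O=np.array([.4796,.1345,0])
for n,(lo,hi) in {'w7':(.056,.064)}.items():
    c=dict(np.load(n+'.npz'));P=pts(c);J=np.stack([(P-O)@ex,(P-O)@ey,P[...,2]],-1)*1000
    m=(c['depth']>0)&(P[...,2]>lo)&(P[...,2]<hi)&(abs(J[...,1])<30)&(J[...,0]>-20)&(J[...,0]<60)
    q=J[m]; print(m.sum(),np.percentile(q,[1,50,99],axis=0).round(1),cv2.minAreaRect(q[:,:2].astype(np.float32)))
    k=(c['depth']>0)&(np.hypot(J[...,0]-30,J[...,1]-95)<12)&(P[...,2]>.07); print('knob z',np.median(P[k][:,2]) if k.any() else None)
```

```text
12.27 -3.04 -0.79
11.43 -3.55 -1.84
11.58 -4.12 -2.05
11.78 -3.45 -1.75
12.03 -3.87 -1.07
11.96 -3.28 -1.19
[0.48061904 0.12960317 0.03617697] [ 6.22002209e-01  7.83015200e-01  3.99540195e-04 -5.37891482e-04] 18.1667
10684 [[-10.4 -27.7  56.7]
 [  8.6  -0.1  60.9]
 [ 50.5  27.4  63.6]] ((20.152963638305664, -0.018495559692382812), (59.93733596801758, 62.217262268066406), 89.98027038574219)
knob z 0.08973025494153847
```

View pics/w7.png

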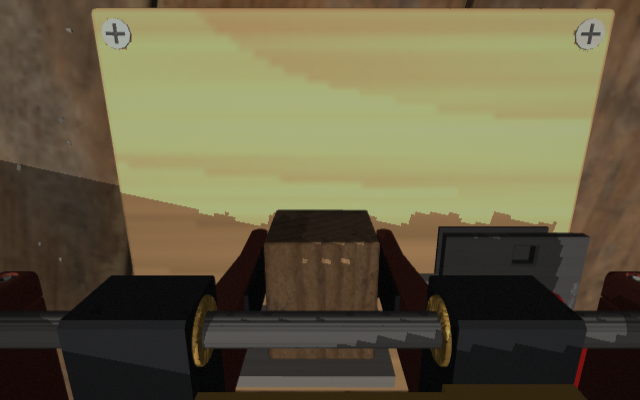

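The wrist view shows the block at (322,285) flat against the fence (320,375). It spans jig x −10 to 50 and is centred at y≈0, with its top at z≈61 mm. The knob is up and the push is steady at about 12 N.

```bash
python3 -c "
from station import ctrl
print(ctrl.finish_job())"
```

```text
the job is handed in; nothing more can be done
None
```

The job is handed in: the end stop is locked in use, and the block stands square in the corner of fence and stop. The arm still grips it, pressing it to the fence with about 12 N, and it never touched the cartons, tins or tape measure.

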